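# Level the bench grinder with a wedge

## Task

The green bench grinder stands low at its near foot. Take the wooden wedge by its grip block, lay it flat with its thin end at the low foot and push it gently under until the bubble of the level on the base plate sits midway between the two black lines; do not jack the machine well past level, lift it by hand or shove hard. Leave the wedge lying flat under the foot, let go, and leave the other things on the bench alone.

Things in the scene. Friction and masses are not known exactly. Their poses are not given: they have to be found in the camera images.
- stand: Fixed rubber parts under the green grinder. Origin on the bench under the machine, z up; x points from the low near foot to the motor: push the wedge this way. Steel base plate 220 x 180 x 12 mm, x from -100 to +120 mm, its top 48 mm up when level. Motor and wheels over x = +30 to +130 mm, y to +-102 mm, 168 mm high. The whole cannot slide on the bench.
- plate_edge (a point): Middle of the plate's near edge, at its top (stand x = -100 mm, 48 mm up when level). The plate tilts on its two far feet (line along y at stand x = +80 mm, 36 mm up) and sags 0.10 rad here at the start. Machine about 3.2 kg, mostly over the far feet: the near foot bears some 4 to 10 N; sliding the wedge in takes some 4 to 12 N and it stays where it is left.
- low_foot (a point): The near foot at the plate's underside, stand x = -90 mm, y = 0; rises 17 mm from sagged to level (then 36 mm up). Below it hangs a round-ended rubber button of radius 10 mm, screwed in by an unknown amount: its lower end is 20.5 to 31.5 mm above the bench when the plate is level, 3.5 to 14.5 mm when sagged.
- level_mid (a point): Middle of the green vial (90 x 20 mm) on top of the aluminium level (110 x 32 x 20 mm) lying along the stand's x in the middle of the plate's near half; 68 mm up when level. Two black lines 22 mm apart mark the middle; the white bubble is 14 mm long.
- bubble (a joint): Reading of the level: the bubble's position along the vial in m from the middle of the lines, positive towards the motor. It runs to the high end: about +0.030 while the near foot is down, 0 when level, negative when lifted too far; 3 mm per 0.01 rad of tilt, that is per 1.7 mm of lift at the near foot.
- buffer_left (a point): Top of a fixed rubber buffer, 24 x 22 x 24 mm, on which the sagging plate rests; stand x = -20 mm, y = +68 mm. The wedge goes between the two buffers.
- buffer_right (a point): Top of the other buffer, the same, at y = -68 mm.
- wedge: Loose wedge of waxed wood, 191 x 44 mm, 0.12 kg. Origin on its underside, z up, x towards its thin end. The ramp goes from the nose at x = +95 mm (2.5 mm thick) to x = -60 mm (36.6 mm thick), 0.22 mm per mm. From x = -60 to -96 mm stands a grip block, 36 mm along x, 26 mm along y, its top 62 mm above the underside, its sides plain down to the underside.
- wedge_nose (a point): Middle of the wedge's thin end at its underside, x = +95 mm of the wedge.
- wedge_grip (a point): Point on the middle axis of the grip block, x = -78 mm of the wedge, 45 mm above its underside: pinch the block here across the wedge's y (26 mm).
- jar: Bystander: amber jar with a black lid, 60 mm across, 75 mm high, 0.25 kg. Origin under its middle.
- blank: Bystander: dark wood block 75 x 45 x 40 mm. Origin under its middle.
- brush: Bystander: brush lying along its x, about 150 mm long. Origin under its middle.
There are look-alikes about, which are no part of the job. Leave any pink or turquoise look-alike of the wedge alone.

How it is judged:
By the outcome, as a careful person would: the job done as asked, in the order asked, and still so for the second after the job is handed in, with the robot touching nothing.
It also fails if it takes over 61 s, if anything falls off the work surface, if the arm or the gripper's body presses on something with over 40 N, if the wrist force passes 120 N, or if a joint passes its speed limit or range.

## Robot

A 6-joint arm with a two-finger parallel gripper is mounted at the origin on the work surface. World frame = base frame: x ahead of the robot, y to its left, z up, the work surface at z = 0. Lengths are in m, angles in rad, forces in N, time in s.
With the tool pointing down it reaches from about 0.225 to 0.875 m from the base axis. Payload 3.4 kg.
Tool frame: the origin (TCP) lies on the centre line of the jaws, within the pads' length; the fingertips stand 17 mm ahead of it and the grasp point (between the pads) lies 2 mm behind it (manip.finger_overhang is the distance from the TCP to the fingertips, in m); y points along the fingers, x is the direction in which the jaws open and shut, and the axes are right-handed (so a half turn about y gives the same grasp; the last joint's range is limited). The gripper opens to 85 mm and grips with 20 to 120 N. Pads are 22 mm wide; open, the fingers measure 114 mm over their backs; the gripper's body (76 mm by 85 mm) begins 54 mm behind the grasp point. The pads swing forward as they close: fully open they stand 13 mm farther back than shut.
Start: joints at [-1.344, 0.276, 1.505, -0, 1.361, -0.121], TCP at [0.196, -0.541, 0.248] pointing down, gripper open.
Joint ranges: [-2.89, 2.89], [-0.75, 2.08], [0.22, 2.7], [-1.18, 4.32], [0.11, 2.71], [-2.7, 2.7]. Speed limits (rad/s): [2.57, 2.57, 3.14, 3.14, 3.14, 3.14].

## Interface

Orientations are given as a unit quaternion [w, x, y, z].
In Python, from rig import manip gives the robot as it stands.
- The arm moves only by the tool arm_command, never from a script. Its argument "commands" is a list of rows, each a list of 3 entries, a list of its own where there are three numbers: the finger opening in cm, from 0 to 8.54, then the shift along the world's x, y, z in cm, then the turn about the world's z in rad. A call has 1 to 12 rows; each row shifts and turns the commanded pose from where the row before left it; what a row does not reach is not made up. A row lasts 1/10 s, in which the tool goes at most 50 mm and 8.59 degrees, less where a joint would pass 70% of its speed; a pose out of reach is approached as far as the arm can. A call with a gripper value outside its range is refused whole. The fingers move at their own pace and stop on an object; "grip_force" is the grip in N (left out, the last holds). Time passes only in rows, so rows that do not move let the fingers close. It gives the time, the measured TCP pose, the force and the opening at its end, in the units of the state.
- manip.get_state(): the state, without advancing time (a new reading comes with each control period).
- manip.get_image(name): name is "scene" or "top" or "wrist"; returns a dict with "pixels" (400x640x3 uint8, red, green, blue), "range_z" (400x640 float32, m along the optical axis (not along the pixel's ray), 0 where there is no reading), "intrinsics" (3x3 intrinsics, pixels), "R" (3x3) and "t" (3): a world point X has camera coordinates R X + t. Camera axes: x right, y down, z forward; pixel columns grow to the right and rows downward; lengths in m; the calibration is good to about 2 mm. A picture is of the moment at which its call begins.
- manip.sign_off(): hands the job in, once; it reports no verdict.
The state is a dict: "clock": time; "qpos": joint angles; "qd": joint speeds; "effort": joint torques, N m; "position": TCP position; "ee_rot": TCP orientation; "contact_force": force on the tool from outside, world axes, zero at the start; "moment": the same for the moment, N m; "width": finger opening in m.
Only numpy, scipy, OpenCV 4.12 (cv2) and the standard library are available. Lean on these libraries where they do the work, as an engineer would, in place of code of your own. Each camera call takes 0.05 s, during which the arm holds its last target.

## Working session

There is one attempt and no reset: what is moved stays moved. The work goes in short steps, Python scripts to look and compute and a tool call to move; the robot and the scene stay as the last step left them, time stands still between calls to the robot, and variables do not carry over. Pictures are saved under pics/ and viewed, and the job is handed in when it is done.

Besides the shell and the picture viewer there is one more tool, called after "Emit:" as name([rows], argument=value, ...), one row to a line, values as JSON. arm_command: Moves the arm, as the interface text tells. Its arguments: {"type":"object","properties":{"commands":{"type":"array"},"grip_force":{"type":"number"}},"required":["commands"]}

```bash
mkdir -p pics; ls
python3 - <<'E'
from rig import manip
import cv2
for n in("scene","top","wrist"):
    d=manip.get_image(n); cv2.imwrite(f"pics/{n}0.png",d["pixels"][:,:,::-1])
    import numpy as np; np.savez(f"{n}0.npz",**d)
s=manip.get_state();print(s)
E
```

```text
pics
{'clock': 0.15, 'qpos': array([-1.34398329e+00,  2.76463053e-01,  1.50584383e+00,  4.60914197e-05,
        1.36069963e+00, -1.20980151e-01]), 'qd': array([ 0.00056381, -0.00217391, -0.004228  ,  0.00040255,  0.00032002,
        0.00044857]), 'effort': array([ 1.03794680e-04, -4.17146122e+01, -2.46033472e+01, -1.11049071e-04,
        7.66664132e-03, -2.69760790e-06]), 'position': array([ 0.1959109 , -0.5402044 ,  0.24763021]), 'ee_rot': array([ 0.57931378, -0.57862154,  0.40631199, -0.40558997]), 'contact_force': array([ 0.23803177, -0.44953735, -0.24086529]), 'moment': array([-0.01257994, -0.03179315, -0.01377652]), 'width': 0.08502778725045126}
```

View pics/scene0.png

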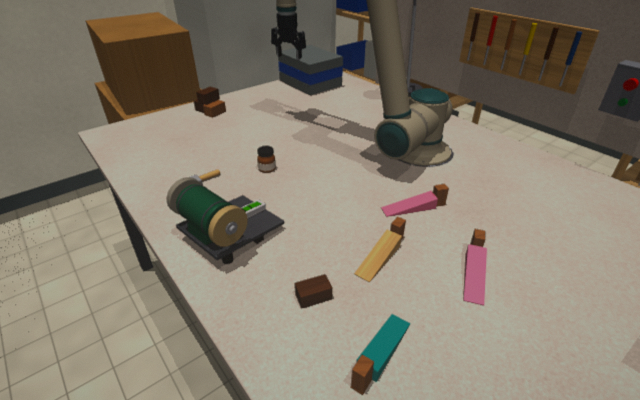

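View pics/top0.png

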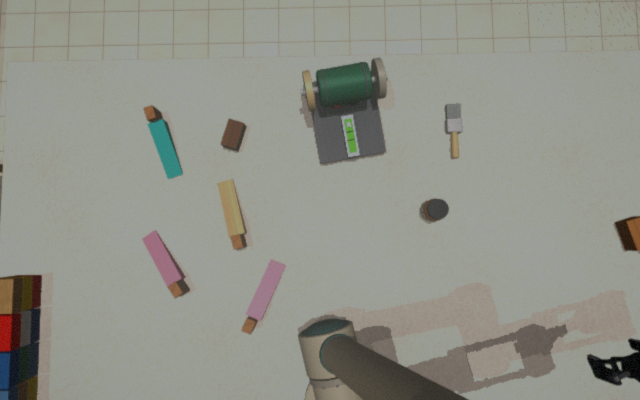

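View pics/wrist0.png

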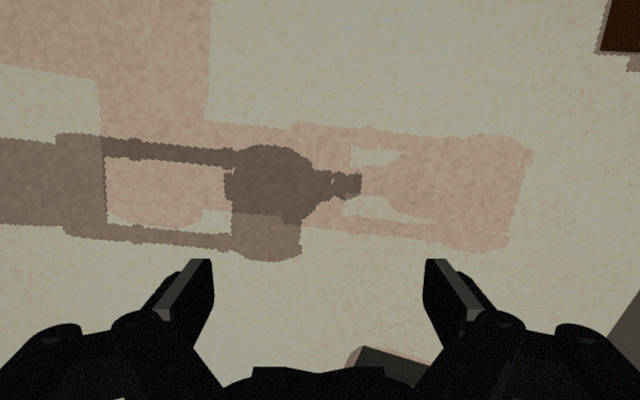

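The top view holds four wedge-shaped things: yellow wood at (231,213), teal at (165,145), pink at (163,265) and pink at (265,295). Only the yellow one is plain wood, so it fits the description. I'll confirm it in a crop and measure it.

```bash
cat > h.py <<'E'
import numpy as np,cv2
def cloud(d):
    K=d["intrinsics"];z=d["range_z"];v,u=np.mgrid[0:400,0:640]
    c=np.stack([(u-K[0,2])/K[0,0]*z,(v-K[1,2])/K[1,1]*z,z],-1)
    return (c-d["t"])@d["R"]
def ray(d,u,v,h):
    K=d["intrinsics"];R=d["R"];o=-R.T@d["t"]
    r=R.T@np.linalg.solve(K,[u,v,1.]);return o+r*(h-o[2])/r[2]
def proj(d,X):
    c=d["R"]@np.array(X)+d["t"];p=d["intrinsics"]@c;return p[:2]/p[2]
E
python3 - <<'E'
from h import *
d=dict(np.load("top0.npz"));P=cloud(d)
hsv=cv2.cvtColor(d["pixels"],cv2.COLOR_RGB2HSV)
print("cam",-d["R"].T@d["t"],d["intrinsics"][0,0])
def rep(n,m):
    print(n,m.sum(),np.median(P[m],0).round(4),P[m][:,2].min(),P[m][:,2].max())
win=np.zeros((400,640),bool);win[165:260,205:260]=1
m=win&(P[...,2]>.006)
c=m.copy();r=cv2.minAreaRect((P[m][:,:2]*1000).astype(np.float32));print("wedge rect",r)
top=m&(P[...,2]>.045);rep("block top",top);print(cv2.minAreaRect((P[top][:,:2]*1000).astype(np.float32)))
ra=m&(P[...,2]<.036);q=P[ra]
A=np.c_[q[:,:2],np.ones(len(q))];co=np.linalg.lstsq(A,q[:,2],rcond=None)[0];print("ramp grad",co,np.hypot(*co[:2]),np.arctan2(-co[1],-co[0]))
print("hsv ramp",hsv[205,229],hsv[242,238])
bm=(hsv[...,1]>70)&win; 
cs,_=cv2.findContours(bm.astype(np.uint8),0,1);k=max(cs,key=cv2.contourArea);print("px",cv2.minAreaRect(k),cv2.boxPoints(cv2.minAreaRect(k)))
# stand
w=np.zeros_like(win);w[95:170,300:395]=1
pl=w&(P[...,2]>.022)&(P[...,2]<.048)&(hsv[...,2]<110);
q=P[pl];A=np.c_[q[:,:2],np.ones(len(q))];co=np.linalg.lstsq(A,q[:,2],rcond=None)[0];print("plate",len(q),co,np.hypot(*co[:2]),"dir",np.arctan2(co[1],co[0]))
print(cv2.minAreaRect((q[:,:2]*1000).astype(np.float32)),cv2.boxPoints(cv2.minAreaRect((q[:,:2]*1000).astype(np.float32))))
g=w&(hsv[...,0]>40)&(hsv[...,0]<80)&(hsv[...,1]>120)&(hsv[...,2]>90)
rep("vial",g);print(cv2.minAreaRect((P[g][:,:2]*1000).astype(np.float32)))
cr=np.hstack([cv2.resize(d["pixels"][160:260,190:270],None,fx=5,fy=5,interpolation=2),cv2.resize(d["pixels"][90:170,305:390],None,fx=4.7,fy=6.25)]) 
cv2.imwrite("pics/crop0.png",cv2.resize(cr,(790,490))[:,:,::-1])
E
```

```text
cam [0.44248012 0.06119681 1.15013381] 420.3993801621174
wedge rect ((462.2014465332031, 231.59640502929688), (310.48291015625, 145.9456329345703), 58.22186279296875)
block top 182 [0.4329 0.2728 0.0609] 0.04605779911111557 1.1501338056811923
((443.88385009765625, 177.74822998046875), (37.21589279174805, 230.12994384765625), 8.496160507202148)
ramp grad [-0.18555488  0.03001146  0.10572659] 0.18796622398472432 -0.1603503798316064
hsv ramp [ 20  95 155] [ 14 125 143]
px ((232.17649841308594, 214.20587158203125), (68.3950424194336, 17.220027923583984), 75.96376037597656) [[215.52945 183.11765]
 [232.23532 178.94116]
 [248.82355 245.2941 ]
 [232.11768 249.47058]]
plate 3136 [ 0.09714283  0.01619571 -0.03370243] 0.09848366030928599 dir 0.1652011605770619
((741.2335205078125, -16.508804321289062), (183.2664794921875, 180.44332885742188), 9.37121868133545) [[ 636.13245   57.5881 ]
 [ 665.51404 -120.44705]
 [ 846.3346   -90.60571]
 [ 816.953     87.42944]]
vial 170 [ 0.6984 -0.0248  0.0544] 0.04604231622338898 1.1501338056811923
((591.5013427734375, 4.278450012207031), (42.85212326049805, 316.1514587402344), 76.81473541259766)
```

View pics/crop0.png

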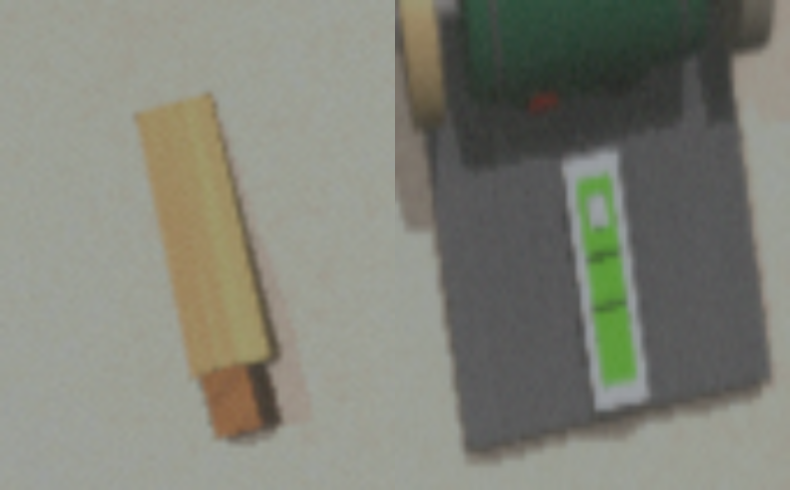

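The crop confirms it: yellow ramp with the nose at top px (226,181), and the brown grip block at (238,242). The bubble sits at the motor end of the vial. Next I'll refine the numbers with invalid depth pixels removed.

Run:
```python
from h import *
d=dict(np.load("top0.npz"));P=cloud(d);ok=d["range_z"]>0
hsv=cv2.cvtColor(d["pixels"],cv2.COLOR_RGB2HSV)
win=np.zeros((400,640),bool);win[165:260,205:260]=1;win&=ok
er=lambda m:cv2.morphologyEx(m.astype(np.uint8),cv2.MORPH_OPEN,np.ones((3,3)))>0
R=lambda q:cv2.minAreaRect((q[:,:2]*1000).astype(np.float32))
m=er(win&(P[...,2]>.006)&(P[...,2]<.07));print("all",R(P[m]))
t=er(win&(P[...,2]>.054)&(P[...,2]<.07));print("block top",t.sum(),P[t].mean(0),R(P[t]))
ra=er(win&(P[...,2]>.006)&(P[...,2]<.037)&(hsv[...,0]>16));q=P[ra];print("ramp",R(q),cv2.boxPoints(R(q)))
A=np.c_[q[:,:2],np.ones(len(q))];co=np.linalg.lstsq(A,q[:,2],rcond=None)[0];print(co,np.hypot(*co[:2]),np.arctan2(-co[1],-co[0]))
# ray-based: nose corners, block-top corners from image contour
mm=(win&(hsv[...,1]>75)).astype(np.uint8)
cs,_=cv2.findContours(mm,0,1);k=max(cs,key=cv2.contourArea)
ap=cv2.approxPolyDP(k,2.5,True)[:,0];print(ap.tolist())
# stand
w=np.zeros_like(win);w[85:175,295:400]=1;w&=ok
g=(hsv[...,1]<60)&(hsv[...,2]<110)
pl=er(w&g&(P[...,2]>.022)&(P[...,2]<.058));q=P[pl];A=np.c_[q[:,:2],np.ones(len(q))]
co=np.linalg.lstsq(A,q[:,2],rcond=None)[0]
for _ in range(3):
    r=abs(A@co-q[:,2])<.003;co=np.linalg.lstsq(A[r],q[r,2],rcond=None)[0]
q=q[r];print("plate",r.sum(),co,np.hypot(*co[:2]),np.arctan2(co[1],co[0]),R(q),cv2.boxPoints(R(q)))
lv=w&(P[...,2]-(P[...,0]*co[0]+P[...,1]*co[1]+co[2])>.012)&(P[...,0]<.77)&(P[...,2]<.09);lv=er(lv);print("level",lv.sum(),P[lv].mean(0),R(P[lv]))
```

```text
all ((490.24420166015625, 293.4685974121094), (162.65487670898438, 45.17698287963867), 15.245265007019043)
block top 138 [0.42901864 0.2765332  0.06052043] ((429.2281494140625, 277.0035095214844), (35.466522216796875, 25.242385864257812), 14.108667373657227)
ramp ((508.1426696777344, 298.3553466796875), (125.54019927978516, 45.17144012451172), 15.262077331542969) [[441.64102 303.62125]
 [453.5317  260.04294]
 [574.6443  293.08945]
 [562.75366 336.66776]]
[-0.21154045 -0.0100965   0.13146206] 0.21178126163278943 0.04769225377753047
[[229, 180], [218, 185], [233, 247], [243, 246], [240, 235], [244, 229], [233, 183]]
plate 2589 [ 0.09940892  0.01598299 -0.03532221] 0.10068559807541651 0.1594159317352628 ((742.9511108398438, -16.096176147460938), (186.77398681640625, 180.0575714111328), 9.364521026611328) [[ 636.1596    57.53734]
 [ 665.4577  -120.12062]
 [ 849.7426   -89.72969]
 [ 820.4445    87.92827]]
level 504 [ 0.70469591 -0.02199179  0.0546805 ] ((704.979248046875, -22.511184692382812), (108.9137954711914, 32.40153884887695), 9.50705623626709)
```

Run:
```python
from rig import manip
from scipy.spatial.transform import Rotation as Ro
import numpy as np
s=manip.get_state();M=Ro.from_quat(np.roll(s["ee_rot"],-1)).as_matrix();print(M.round(3))
print("jaw yaw",np.arctan2(M[1,0],M[0,0]),"need",.265-np.pi/2,.265+np.pi/2, "pos",s["position"])
```

```text
[[ 0.341 -0.     0.94 ]
 [-0.94   0.001  0.341]
 [-0.001 -1.     0.   ]]
jaw yaw -1.2230126329623223 need -1.3057963267948964 1.8357963267948967 pos [ 0.1959109  -0.5402044   0.24763021]
```

Emit:
arm_command([
  [8.5,[1,3.4,-0.3],-0.007],
  [8.5,[1,3.4,-0.3],-0.007],
  [8.5,[1,3.4,-0.3],-0.007],
  [8.5,[1,3.4,-0.3],-0.007],
  [8.5,[1,3.4,-0.3],-0.007],
  [8.5,[1,3.4,-0.3],-0.007],
  [8.5,[1,3.4,-0.3],-0.007],
  [8.5,[1,3.4,-0.3],-0.007],
  [8.5,[1,3.4,-0.3],-0.007],
  [8.5,[1,3.4,-0.3],-0.007],
  [8.5,[1,3.4,-0.3],-0.007],
  [8.5,[1,3.4,-0.3],-0.006],
], grip_force=50)

```text
clock: 1.35
position: [0.316, -0.1311, 0.2122]
ee_rot: [0.561, -0.561, 0.43, -0.43]
contact_force: [-0.1, 0.8, -0.6]
width: 0.0849
```

Emit:
arm_command([
  [8.5,[1,3.4,-0.3],0],
  [8.5,[1,3.4,-0.3],0],
  [8.5,[1,3.4,-0.3],0],
  [8.5,[1,3.4,-0.3],0],
  [8.5,[1,3.4,-0.3],0],
  [8.5,[1,3.4,-0.3],0],
  [8.5,[1,3.4,-0.3],0],
  [8.5,[1,3.4,-0.3],0],
  [8.5,[0.5,3.4,-0.3],0],
  [8.5,[0.5,3.4,-0.3],0],
  [8.5,[0.5,3.4,-0.3],0],
  [8.5,[0,3,0],0],
])

```text
clock: 2.55
position: [0.4111, 0.273, 0.1787]
ee_rot: [-0.562, 0.562, -0.43, 0.429]
contact_force: [-0.2, 0.1, 0.5]
width: 0.0849
```

```bash
cat > st.py <<'E'
from rig import manip
from scipy.spatial.transform import Rotation as Ro
import numpy as np
def st():
    s=manip.get_state();M=Ro.from_quat(np.roll(s["ee_rot"],-1)).as_matrix()
    print("t",s["clock"],"pos",s["position"].round(4),"yaw",np.arctan2(M[1,0],M[0,0]).round(4),"down",M[:,1].round(3),"F",s["contact_force"].round(2),"w",round(s["width"],4));return s
E
python3 - <<'E'
from st import *;from h import *
st();d=manip.get_image("wrist");cv2.imwrite("pics/w1.png",d["pixels"][:,:,::-1])
np.savez("w1.npz",**d)
for X in ([.429,.277,.062],[.596,.322,0]):print(proj(d,X))
E
```

```text
t 2.55 pos [0.4111 0.273  0.1787] yaw -1.3056 down [-0. -0. -1.] F [-0.2   0.05  0.51] w 0.0849
[320.51460245 172.16306586]
[320.79183113 -80.15030802]
```

View pics/w1.png

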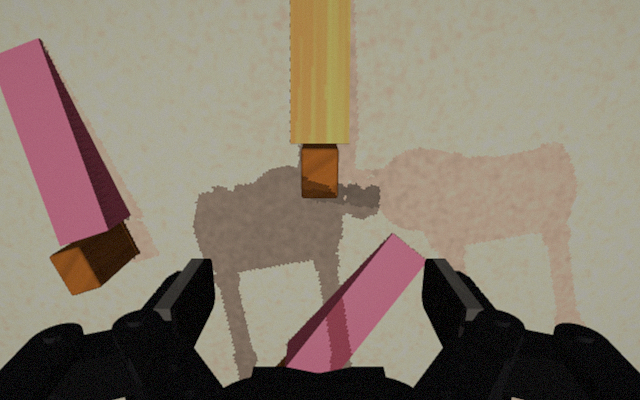

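The wrist view shows the block at (320,172), exactly where the estimate projects, with the ramp straight up the image. I'll check that the pink nose at (405,240) keeps clear of the open fingers.

Run:
```python
from h import *
d=dict(np.load("w1.npz"));t=dict(np.load("top0.npz"))
b=np.array([.429,.277]);a=.265;e=np.array([[np.cos(a),np.sin(a)],[-np.sin(a),np.cos(a)]])
for px in ((393,234),(426,262)): 
    X=ray(d,*px,0.0)
    print(X,e@(X[:2]-b))
for px in ((285,263),(272,260)): 
    X=ray(t,*px,0.0);print(X,e@(X[:2]-b))
```

```text
[0.37732625 0.19329756 0.        ] [-0.07179239 -0.06724676]
[0.3585107  0.15419827 0.        ] [-0.10019161 -0.10005323]
[0.36879379 0.15573662 0.        ] [-0.08986456 -0.10126182]
[0.37721576 0.1910995  0.        ] [-0.07247472 -0.06933916]
```

Emit:
arm_command([
  [8.5,[0.9,0.2,-2],0],
  [8.5,[0.9,0.2,-3],0],
  [8.5,[0,0,-3],0],
  [8.5,[0,0,-3],0],
  [8.5,[0,0,-1.5],0],
  [8.5,[0,0,-1],0],
  [8.5,[0,0,0],0],
  [2,[0,0,0],0],
  [2,[0,0,0],0],
  [2,[0,0,0],0],
  [2,[0,0,0],0],
  [2,[0,0,0],0],
])

```text
clock: 3.8
position: [0.4295, 0.2757, 0.0452]
ee_rot: [0.562, -0.561, 0.429, -0.43]
contact_force: [-0.1, -0.1, 4.0]
width: 0.0251
```

Run:
```python
from st import *;st()
```

```text
t 3.8 pos [0.4295 0.2757 0.0452] yaw -1.306 down [ 0.002  0.001 -1.   ] F [-0.1  -0.09  4.01] w 0.0251
```

Emit:
arm_command([
  [2,[0,0,1],0],
  [2,[0,0,1.5],0],
  [2,[0,0,1.5],0],
  [2,[0.3,-2,0],-0.01],
  [2,[0.3,-3,0],-0.01],
  [2,[0.3,-3,0],-0.01],
  [2,[0.3,-3,0],-0.01],
  [2,[0.3,-3,0],-0.01],
  [2,[0.3,-3,0],-0.01],
  [2,[0.3,-3,0],-0.01],
  [2,[0.3,-3,0],-0.01],
  [2,[0.3,-3,0],-0.01],
])

```text
clock: 5.0
position: [0.4558, 0.0142, 0.0848]
ee_rot: [-0.542, 0.542, -0.454, 0.455]
contact_force: [0.6, 0.0, -2.0]
width: 0.0249
```

Emit:
arm_command([
  [2,[0.3,-3,0],-0.0115],
  [2,[0.3,-3,0],0],
  [2,[0.3,-1.8,0],0],
  [2,[0,0,0],0],
  [2,[0,0,0],0],
])

```text
clock: 5.5
position: [0.4646, -0.0625, 0.0845]
ee_rot: [0.539, -0.539, 0.458, -0.458]
contact_force: [-0.0, 0.4, 0.2]
width: 0.0258
```

Run:
```python
from st import *;from h import *
st()
for n in("scene","top","wrist"):
    d=manip.get_image(n);np.savez(n+"2.npz",**d);cv2.imwrite(f"pics/{n}2.png",d["pixels"][:,:,::-1])
```

```text
t 5.5 pos [ 0.4646 -0.0625  0.0845] yaw -1.4087 down [-0.001  0.    -1.   ] F [-0.01  0.37  0.22] w 0.0258
```

View pics/top2.png

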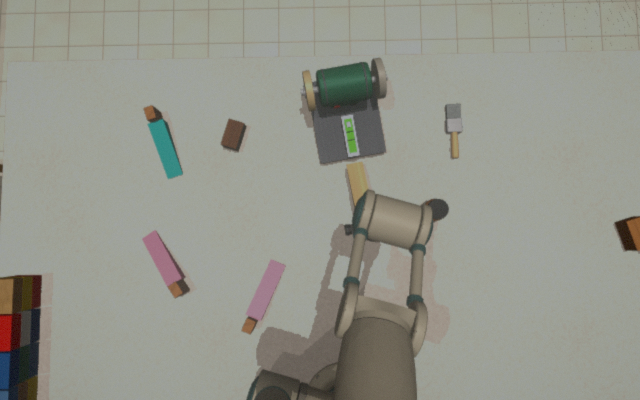

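View pics/scene2.png

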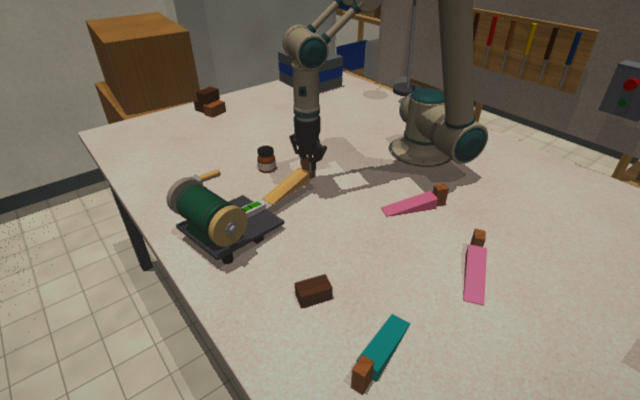

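View pics/wrist2.png

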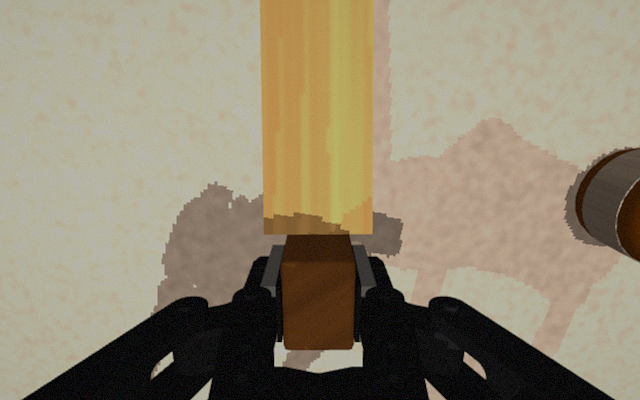

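Emit:
arm_command([
  [2,[0,0,-1.5],0],
  [2,[0,0,-1.2],0],
  [2,[0,0,-0.8],0],
  [2,[0,0,-0.3],0],
  [2,[0,0,0],0],
  [2,[0,0,0],0],
])

```text
clock: 6.25
position: [0.4653, -0.0625, 0.0466]
ee_rot: [0.539, -0.539, 0.457, -0.458]
contact_force: [0.6, 1.0, -1.0]
width: 0.0257
```

Emit:
arm_command([
  [4,[0,0,0],0],
  [4,[0,0,0],0],
  [4,[0,0,0],0],
  [4,[0,0,0],0],
])

```text
clock: 6.65
position: [0.4652, -0.0627, 0.0466]
ee_rot: [0.539, -0.539, 0.457, -0.458]
contact_force: [-0.1, -0.0, 0.1]
width: 0.0401
```

Run:
```python
from st import *;from h import *
st()
d=manip.get_image("top");np.savez("top3.npz",**d)
P=cloud(d);o=np.array([.7497,-.0148]);a=.1635;e=np.array([[np.cos(a),np.sin(a)],[-np.sin(a),np.cos(a)]])
S=(P[...,:2]-o)@e.T
hsv=cv2.cvtColor(d["pixels"],cv2.COLOR_RGB2HSV)
m=(hsv[...,0]>14)&(hsv[...,0]<26)&(hsv[...,1]>75)&(d["range_z"]>0)&(abs(S[...,1])<.05)&(S[...,0]<-.08)&(S[...,0]>-.25)&(P[...,2]<.045)&(P[...,2]>-.005)
s=S[m];print(m.sum(),s.min(0),s.max(0))
for lo in np.arange(-.22,-.1,.02):
    k=(s[:,0]>lo)&(s[:,0]<lo+.02)
    if k.sum()>5: print(round(lo,3),k.sum(),s[k,1].min(),s[k,1].max(),np.median(P[m][k,2]))
cv2.imwrite("pics/crop3.png",cv2.resize(d["pixels"][80:240,290:410],None,fx=3.7,fy=3.7)[:,:,::-1])
```

```text
t 6.65 pos [ 0.4652 -0.0627  0.0466] yaw -1.4077 down [ 0.001 -0.    -1.   ] F [-0.12 -0.01  0.05] w 0.0401
502 [-0.22674323 -0.01975634] [-0.11612041  0.02315238]
-0.22 52 -0.004893620521216444 0.02225513824849823 0.02145347502891734
-0.2 105 -0.019707948617319348 0.02315238257231901 0.017840184172704245
-0.18 105 -0.01945351247839086 0.022967867864144304 0.013371569101874524
-0.16 104 -0.019503622005600536 0.022160250913520644 0.009327315963446447
-0.14 108 -0.01975633690726371 0.02222735439189853 0.004144081612129321
-0.12 22 -0.019311779210190276 0.02022546626486491 0.0016675522978329502
```

View pics/crop3.png

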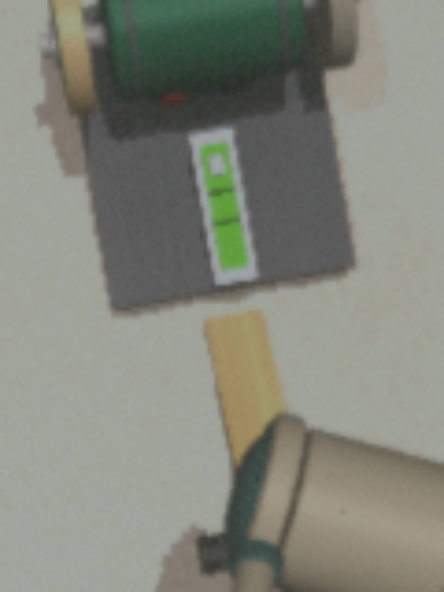

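Emit:
arm_command([
  [2,[0,0,0],0],
  [2,[0,0,0],0],
  [2,[0,0,0],0],
  [2,[0,0,0],0],
  [2,[0.493,0.081,0],0],
  [2,[0.493,0.081,0],0],
  [2,[0.493,0.081,0],0],
  [2,[0.493,0.081,0],0],
  [2,[0.493,0.081,0],0],
  [2,[0.493,0.081,0],0],
  [2,[0.493,0.081,0],0],
  [2,[0.493,0.081,0],0],
])

```text
clock: 7.9
position: [0.5035, -0.0561, 0.0466]
ee_rot: [-0.539, 0.54, -0.458, 0.457]
contact_force: [-2.7, -0.3, 6.9]
width: 0.0255
```

Emit:
arm_command([
  [2,[0.493,0.081,0],0],
  [2,[0.493,0.081,0],0],
  [2,[0.493,0.081,0],0],
  [2,[0.493,0.081,0],0],
  [2,[0,0,0],0],
])

```text
clock: 8.4
position: [0.515, -0.0527, 0.0463]
ee_rot: [-0.535, 0.544, -0.462, 0.452]
contact_force: [-16.4, -3.0, 20.7]
width: 0.0252
```

```bash
cat > look.py <<'E'
import sys
from st import *;from h import *
n=sys.argv[1]
st()
ims=[]
for c in ("top","wrist","scene"):
    d=manip.get_image(c);np.savez(f"{c}{n}.npz",**d);p=d["pixels"]
    if c=="top":ims.append(cv2.resize(p[85:185,295:400],(390,372)))
    if c=="scene":ims.append(cv2.resize(p[160:280,160:325],(400,290)))
    if c=="wrist":w=cv2.resize(p,(400,250))
A=np.zeros((580,800,3),np.uint8);A[:372,:390]=ims[0];A[:290,400:]=ims[1];A[300:550,400:]=w
cv2.imwrite(f"pics/look{n}.png",A[:,:,::-1]);st()
E
python3 look.py 4
```

```text
t 8.4 pos [ 0.515  -0.0527  0.0463] yaw -1.405 down [-0.019  0.    -1.   ] F [-16.39  -2.97  20.68] w 0.0252
t 8.55 pos [ 0.5153 -0.0526  0.0464] yaw -1.4051 down [-0.018  0.    -1.   ] F [-17.13  -2.39  20.78] w 0.0253
```

View pics/look4.png

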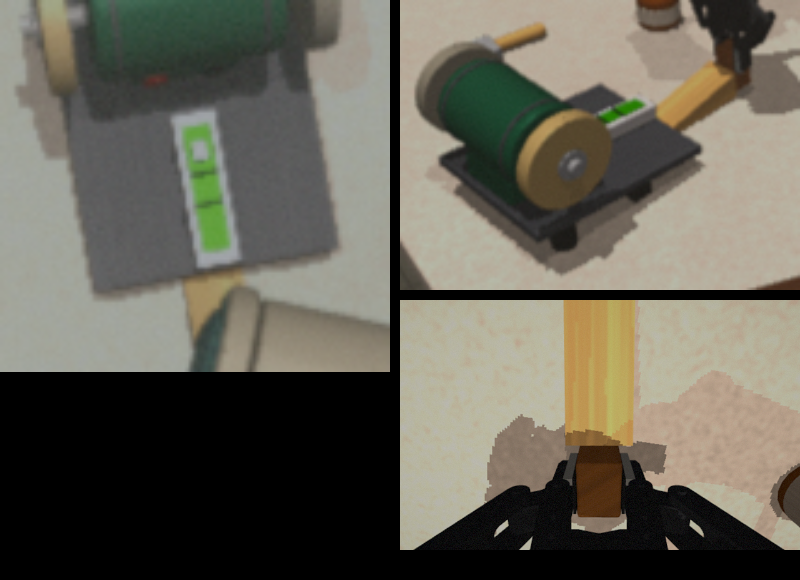

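Pushing takes 17 N, but 20 N of that contact is the tool bearing down on the wedge from the finger closing, which adds bench friction. I'll relieve it by raising the target slightly.

Emit:
arm_command([
  [2,[0,0,0.2],0],
  [2,[0,0,0.2],0],
  [2,[0,0,0],0],
])

```text
clock: 8.85
position: [0.5166, -0.0521, 0.0481]
ee_rot: [-0.536, 0.543, -0.462, 0.453]
contact_force: [-9.5, -1.9, -1.7]
width: 0.0252
```

```bash
python3 -c "
from st import *
s=st();print(s['moment'])"
```

```text
t 8.85 pos [ 0.5166 -0.0521  0.0481] yaw -1.4064 down [-0.016  0.001 -1.   ] F [-9.47 -1.88 -1.74] w 0.0252
[-0.35622305  1.66479456 -0.07681869]
```

Emit:
arm_command([
  [2,[0.3,0.05,-0.1],0],
  [2,[0.3,0.05,0],0],
  [2,[0.3,0.05,0],0],
  [2,[0.3,0.05,0],0],
  [2,[0.3,0.05,0],0],
  [2,[0,0,0],0],
])

```text
clock: 9.45
position: [0.5321, -0.0495, 0.0473]
ee_rot: [-0.536, 0.542, -0.462, 0.453]
contact_force: [-9.1, 0.2, 0.3]
width: 0.0255
```

```bash
python3 look.py 5
```

```text
t 9.45 pos [ 0.5321 -0.0495  0.0473] yaw -1.4062 down [-0.015  0.002 -1.   ] F [-9.13  0.15  0.26] w 0.0255
t 9.6 pos [ 0.5323 -0.0495  0.0473] yaw -1.4063 down [-0.015  0.002 -1.   ] F [-8.78 -0.9   1.03] w 0.0252
```

View pics/look5.png

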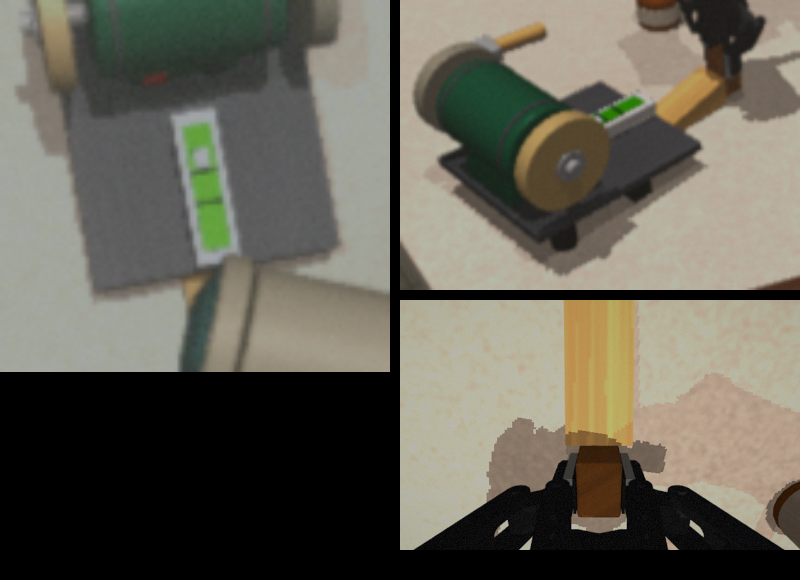

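```bash
cat > bub.py <<'E'
import sys
from h import *
o=np.array([.7497,-.0148]);a=.1635;c,s=np.cos(a),np.sin(a)
def prof(d,th,dy=0):
    xs=np.arange(-.1,.005,.0005);px=[]
    for x in xs: # x along level in plate coords
        X=.080+(x-.080)*np.cos(th)-.032*np.sin(th);Z=.036+(x-.080)*np.sin(th)+.032*np.cos(th)
        W=[o[0]+c*X-s*dy,o[1]+s*X+c*dy,Z];px.append(proj(d,W))
    px=np.array(px,np.float32)
    im=cv2.remap(d["pixels"],px[None,:,0],px[None,:,1],cv2.INTER_LINEAR)[0].astype(float)
    return xs,im,px
def bubble(d,v=0):
    b=.03
    for _ in range(4):
        ims=[prof(d,b/.3,k) for k in (-.003,0,.003)];xs=ims[0][0];im=np.mean([i[1] for i in ims],0)
        w=np.minimum(im[:,0],im[:,2]) # green: low R,B; bubble/white: high; line: low G
        g=im[:,1]
        inn=abs(xs+.045)<.040
        gb=np.percentile(g[inn],60);dk=np.where(inn,np.clip(gb*.93-g,0,None),0)
        wh=np.where(inn,np.clip(w-np.percentile(w[inn],50)-15,0,None),0)
        xb=(xs*wh).sum()/max(wh.sum(),1e-9);xl=(xs*dk).sum()/max(dk.sum(),1e-9)
        b=xb+.045
    if v:
        for x,i in list(zip(xs,im))[::3]:print(round(x*1e3,1),i.round(0))
    return xb,xl,dk.sum(),wh.sum()
if __name__=="__main__":
    for n in sys.argv[1:]:
        print(n,[round(float(q),4) for q in bubble(dict(np.load(n+".npz")),len(sys.argv)==2)])
E
python3 bub.py top0 top3 top4 top5; python3 bub.py top5;python3 bub.py scene5
```

```text
top0 [-0.0128, -0.0411, 469.9333, 1884.3333]
top3 [-0.013, -0.0414, 447.5, 2017.0]
top4 [-0.015, -0.0404, 581.6227, 2148.3333]
top5 [-0.0216, -0.0385, 534.08, 2056.3333]
-100.0 [80. 80. 74.]
-98.5 [87. 87. 82.]
-97.0 [111. 111. 109.]
-95.5 [131. 132. 133.]
-94.0 [143. 145. 148.]
-92.5 [152. 155. 158.]
-91.0 [156. 159. 162.]
-89.5 [149. 155. 153.]
-88.0 [136. 151. 134.]
-86.5 [120. 154. 106.]
-85.0 [108. 158.  83.]
-83.5 [103. 161.  70.]
-82.0 [101. 162.  65.]
-80.5 [100. 162.  64.]
-79.0 [100. 162.  62.]
-77.5 [ 99. 161.  61.]
-76.0 [ 98. 162.  61.]
-74.5 [ 99. 162.  60.]
-73.0 [101. 163.  63.]
-71.5 [101. 164.  63.]
-70.0 [101. 163.  62.]
-68.5 [100. 163.  62.]
-67.0 [100. 162.  62.]
-65.5 [ 99. 161.  61.]
-64.0 [ 99. 161.  61.]
-62.5 [100. 162.  62.]
-61.0 [100. 162.  62.]
-59.5 [100. 162.  62.]
-58.0 [ 99. 160.  63.]
-56.5 [ 97. 156.  62.]
-55.0 [ 88. 138.  59.]
-53.5 [ 79. 121.  57.]
-52.0 [ 84. 132.  58.]
-50.5 [ 91. 146.  59.]
-49.0 [ 96. 155.  60.]
-47.5 [ 98. 159.  60.]
-46.0 [ 98. 161.  60.]
-44.5 [ 99. 161.  61.]
-43.0 [100. 161.  62.]
-41.5 [ 99. 160.  60.]
-40.0 [ 98. 160
[... 1619 characters left out ...]
[ 43. 128.   4.]
-40.0 [ 42. 128.   5.]
-38.5 [ 42. 126.   6.]
-37.0 [ 41. 122.   6.]
-35.5 [ 38. 113.   7.]
-34.0 [41. 99. 19.]
-32.5 [54. 91. 42.]
-31.0 [77. 98. 74.]
-29.5 [109. 119. 110.]
-28.0 [135. 138. 136.]
-26.5 [139. 140. 133.]
-25.0 [130. 128. 114.]
-23.5 [115. 108.  87.]
-22.0 [100.  89.  62.]
-20.5 [93. 78. 49.]
-19.0 [89. 74. 46.]
-17.5 [87. 72. 44.]
-16.0 [85. 71. 44.]
-14.5 [85. 70. 44.]
-13.0 [85. 70. 44.]
-11.5 [85. 70. 45.]
-10.0 [85. 69. 45.]
-8.5 [85. 70. 45.]
-7.0 [85. 70. 45.]
-5.5 [86. 70. 45.]
-4.0 [85. 70. 45.]
-2.5 [84. 69. 44.]
-1.0 [85. 69. 44.]
0.5 [85. 69. 44.]
2.0 [85. 70. 45.]
3.5 [86. 70. 46.]
5.0 [86. 70. 46.]
scene5 [-0.0282, -0.0236, 2286.1333, 2444.1667]
```

Emit:
arm_command([
  [2,[0.296,0.049,0],0],
  [2,[0.296,0.049,0],0],
  [2,[0.296,0.049,0],0],
  [2,[0.296,0.049,0],0],
  [2,[0.296,0.049,0],0],
  [2,[0.296,0.049,0],0],
  [2,[0.296,0.049,0],0],
  [2,[0.296,0.049,0],0],
  [2,[0,0,0],0],
])

```text
clock: 10.5
position: [0.5566, -0.0457, 0.0471]
ee_rot: [-0.537, 0.542, -0.461, 0.453]
contact_force: [-7.5, 0.1, -1.4]
width: 0.0252
```

```bash
python3 look.py 6; python3 bub.py top5 top6
```

```text
t 10.5 pos [ 0.5566 -0.0457  0.0471] yaw -1.4065 down [-0.014  0.001 -1.   ] F [-7.52  0.05 -1.45] w 0.0252
t 10.65 pos [ 0.5567 -0.0456  0.0471] yaw -1.4066 down [-0.013  0.002 -1.   ] F [-7.24 -0.87 -1.35] w 0.0252
top5 [-0.0216, -0.0385, 534.08, 2056.3333]
top6 [-0.0426, -0.0709, 1674.2633, 2234.3333]
```

View pics/look6.png

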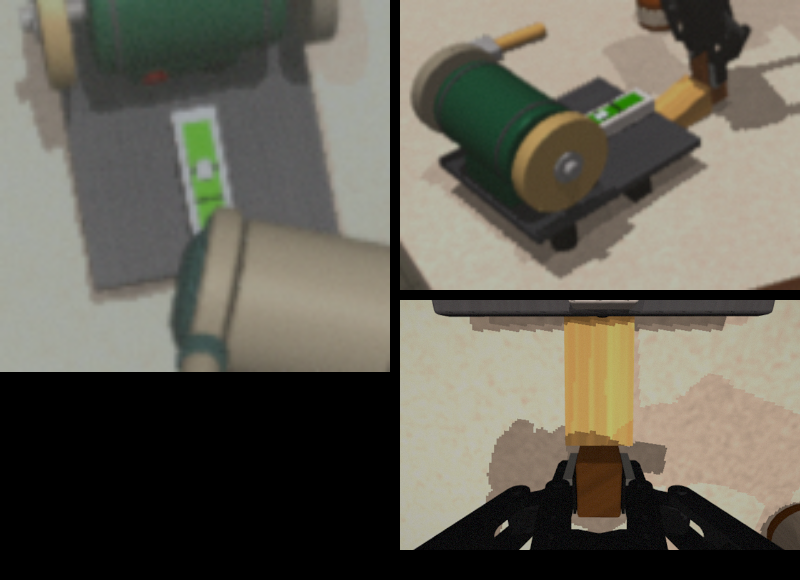

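Emit:
arm_command([
  [2,[0.296,0.049,0],0],
  [2,[0.296,0.049,0],0],
  [2,[0.296,0.049,0],0],
  [2,[0.296,0.049,0],0],
  [2,[0.296,0.049,0],0],
  [2,[0.296,0.049,0],0],
  [2,[0.296,0.049,0],0],
  [2,[0,0,0],0],
])

```text
clock: 11.45
position: [0.5779, -0.0423, 0.047]
ee_rot: [-0.537, 0.542, -0.461, 0.454]
contact_force: [-6.9, -1.0, -3.5]
width: 0.0252
```

```bash
python3 look.py 7
cat > b2.py <<'E'
import sys
from bub import *
for n in sys.argv[1:]:
    d=dict(np.load(n+".npz"))
    ims=[prof(d,TH,k) for TH in [0.015] for k in (-.003,0,.003)];xs=ims[0][0];im=np.mean([i[1] for i in ims],0)
    k=(xs>-.075)&(xs<-.012)
    print(n);print(" ".join(f"{x*1e3:.0f}:{int(i[1])}/{int(i[2])}" for x,i in list(zip(xs[k],im[k]))[::3]))
E
python3 b2.py top7 scene7
```

```text
t 11.45 pos [ 0.5779 -0.0423  0.047 ] yaw -1.4068 down [-0.013  0.001 -1.   ] F [-6.86 -0.98 -3.48] w 0.0252
t 11.6 pos [ 0.578  -0.0423  0.0469] yaw -1.4068 down [-0.012  0.001 -1.   ] F [-7.25 -0.81 -2.15] w 0.0252
top7
-75:149/131 -73:149/130 -72:148/129 -70:147/129 -69:146/127 -67:144/126 -66:143/125 -64:142/124 -63:142/123 -61:142/123 -60:141/121 -58:139/121 -57:137/120 -55:136/118 -54:135/116 -52:132/115 -51:130/113 -49:127/110 -48:124/107 -46:120/104 -45:116/101 -43:114/99 -42:110/95 -40:107/91 -39:106/90 -37:106/91 -36:112/100 -34:111/99 -33:103/88 -31:103/74 -30:113/62 -28:134/59 -27:150/58 -25:155/56 -24:158/56 -22:159/57 -21:159/57 -19:159/56 -18:159/57 -16:160/57 -15:159/57 -13:158/56
scene7
-75:129/1 -73:128/1 -72:128/1 -70:128/0 -69:129/0 -67:129/1 -66:129/1 -64:129/0 -63:128/0 -61:128/1 -60:125/1 -58:117/1 -57:101/4 -55:85/10 -54:78/15 -52:87/25 -51:109/50 -49:132/83 -48:152/120 -46:163/146 -45:173/165 -43:177/172 -42:180/176 -40:178/175 -39:178/176 -37:172/168 -36:156/150 -34:127/118 -33:97/80 -31:84/44 -30:89/19 -28:105/6 -27:118/0 -25:126/0 -24:130/0 -22:130/1 -21:129/0 -19:124/7 -18:115/20 -16:104/35 -15:94/46 -13:87/50
```

View pics/look7.png

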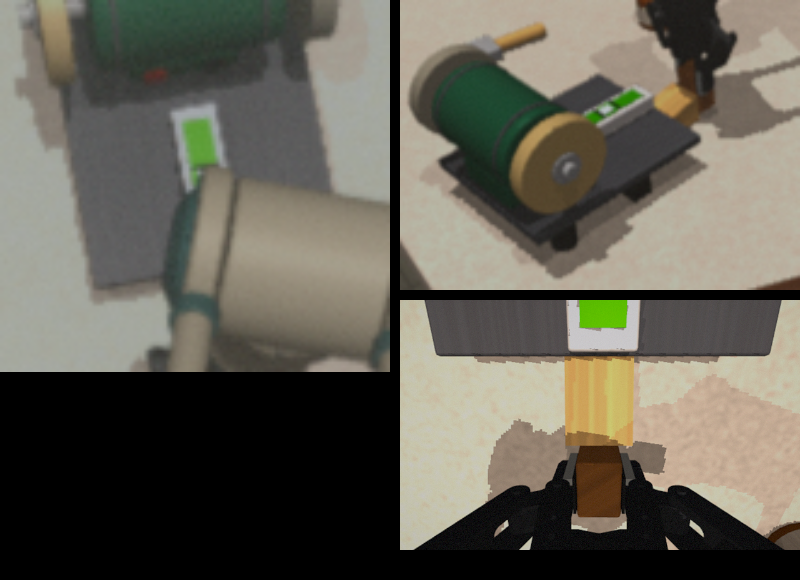

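Emit:
arm_command([
  [4,[0,0,0],0],
  [4,[0,0,0],0],
  [4,[0,0,0],0],
  [4,[0,0,0],0],
])

```text
clock: 12.0
position: [0.5841, -0.0431, 0.0496]
ee_rot: [0.539, -0.539, 0.457, -0.458]
contact_force: [-0.3, 0.4, 0.3]
width: 0.0401
```

```bash
python3 look.py 8; python3 b2.py scene7 scene8
python3 - <<'E'
from h import *
p=np.load("scene8.npz")["pixels"][185:225,225:290];cv2.imwrite("pics/z8.png",cv2.resize(p,None,fx=12,fy=12,interpolation=2)[:,:,::-1])
E
```

```text
t 12.0 pos [ 0.5841 -0.0431  0.0496] yaw -1.4075 down [ 0.001 -0.    -1.   ] F [-0.25  0.37  0.34] w 0.0401
t 12.15 pos [ 0.5838 -0.0431  0.0495] yaw -1.4075 down [ 0.001 -0.    -1.   ] F [-0.03  0.01  0.21] w 0.0401
scene7
-75:129/1 -73:128/1 -72:128/1 -70:128/0 -69:129/0 -67:129/1 -66:129/1 -64:129/0 -63:128/0 -61:128/1 -60:125/1 -58:117/1 -57:101/4 -55:85/10 -54:78/15 -52:87/25 -51:109/50 -49:132/83 -48:152/120 -46:163/146 -45:173/165 -43:177/172 -42:180/176 -40:178/175 -39:178/176 -37:172/168 -36:156/150 -34:127/118 -33:97/80 -31:84/44 -30:89/19 -28:105/6 -27:118/0 -25:126/0 -24:130/0 -22:130/1 -21:129/0 -19:124/7 -18:115/20 -16:104/35 -15:94/46 -13:87/50
scene8
-75:128/1 -73:129/2 -72:129/2 -70:127/0 -69:127/1 -67:128/2 -66:128/2 -64:129/0 -63:129/2 -61:129/2 -60:125/2 -58:116/2 -57:100/3 -55:84/8 -54:77/13 -52:86/24 -51:108/48 -49:130/79 -48:150/115 -46:162/142 -45:173/163 -43:178/172 -42:181/177 -40:180/176 -39:180/179 -37:179/178 -36:166/166 -34:140/136 -33:109/98 -31:90/54 -30:91/22 -28:105/6 -27:119/0 -25:127/0 -24:129/0 -22:128/1 -21:125/2 -19:119/11 -18:109/25 -16:100/38 -15:91/46 -13:84/50
```

View pics/z8.png

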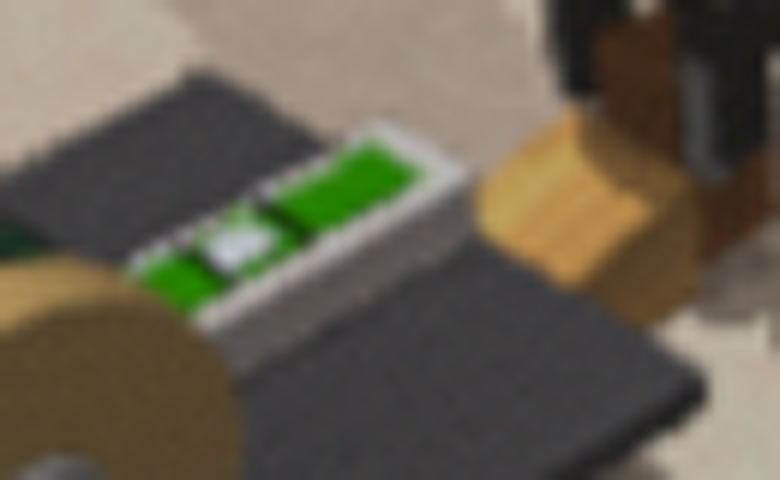

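Emit:
arm_command([
  [6,[0,0,1],0],
  [6,[0,0,3],0],
  [6,[0,0,3],0],
  [6,[0,0,3],0],
  [6,[-2,0,3],0],
  [6,[-4,0,1],0],
  [6,[-4,0,0],0],
  [6,[0,0,0],0],
])

```text
clock: 12.95
position: [0.4776, -0.0421, 0.1901]
ee_rot: [-0.538, 0.54, -0.459, 0.456]
contact_force: [-0.8, 1.0, -0.3]
width: 0.0603
```

```bash
python3 look.py 9; python3 b2.py scene9 top9 wrist9
```

```text
t 12.95 pos [ 0.4776 -0.0421  0.1901] yaw -1.4078 down [-0.004  0.    -1.   ] F [-0.78  0.96 -0.3 ] w 0.0603
t 13.1 pos [ 0.4843 -0.0432  0.1903] yaw -1.4077 down [ 0.003 -0.001 -1.   ] F [ 0.04 -0.68 -0.3 ] w 0.0601
scene9
-75:127/1 -73:127/2 -72:127/2 -70:126/0 -69:126/1 -67:126/2 -66:127/2 -64:126/0 -63:126/1 -61:126/2 -60:123/3 -58:114/3 -57:100/6 -55:84/11 -54:78/15 -52:84/20 -51:102/36 -49:121/63 -48:142/101 -46:155/132 -45:169/158 -43:175/170 -42:179/175 -40:178/175 -39:178/178 -37:176/176 -36:165/164 -34:139/135 -33:109/98 -31:91/55 -30:91/25 -28:104/9 -27:116/1 -25:124/0 -24:127/0 -22:127/1 -21:124/1 -19:117/11 -18:109/26 -16:99/38 -15:90/47 -13:83/50
top9
-75:155/57 -73:155/56 -72:154/55 -70:154/55 -69:155/58 -67:156/59 -66:156/58 -64:156/57 -63:155/56 -61:156/56 -60:156/57 -58:155/57 -57:149/55 -55:128/51 -54:111/48 -52:115/50 -51:128/56 -49:143/67 -48:148/93 -46:151/127 -45:155/147 -43:157/156 -42:158/156 -40:159/156 -39:158/155 -37:156/155 -36:155/154 -34:142/138 -33:122/112 -31:110/85 -30:111/65 -28:130/58 -27:144/55 -25:150/55 -24:152/55 -22:153/55 -21:153/54 -19:153/54 -18:153/55 -16:154/56 -15:153/56 -13:153/56
wrist9
-75:0/0 -73:0/0 -72:0/0 -70:0/0 -69:0/0 -67:0/0 -66:0/0 -64:0/0 -63:0/0 -61:0/0 -60:0/0 -58:0/0 -57:0/0 -55:0/0 -54:0/0 -52:0/0 -51:0/0 -49:0/0 -48:0/0 -46:0/0 -45:0/0 -43:0/0 -42:0/0 -40:0/0 -39:0/0 -37:0/0 -36:0/0 -34:0/0 -33:0/0 -31:0/0 -30:0/0 -28:0/0 -27:0/0 -25:0/0 -24:0/0 -22:0/0 -21:0/0 -19:0/0 -18:0/0 -16:0/0 -15:0/0 -13:0/0
```

View pics/look9.png

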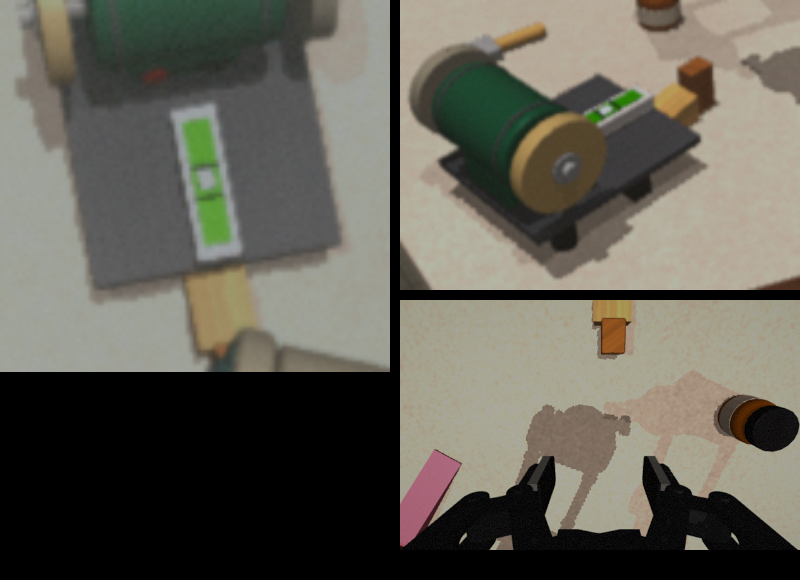

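Bubble is +2.6 mm from mid (top view: bubble at -40.0, lines' mid at -42.6), so about 6.5 mm more push is needed. I'll regrip and nudge.

Emit:
arm_command([
  [6,[4,0.1,0],0],
  [6,[4,0,0],0],
  [6,[1.4,0,-2],0],
  [6,[0,0,-3],0],
  [6,[0,0,-3],0],
  [6,[0,0,-3],0],
  [6,[0,0,-2],0],
  [6,[0,0,-1],0],
  [6,[0,0,0],0],
  [2,[0,0,0],0],
  [2,[0,0,0],0],
  [2,[0,0,0],0],
])

```text
clock: 14.3
position: [0.5787, -0.0422, 0.0508]
ee_rot: [0.54, -0.539, 0.457, -0.459]
contact_force: [0.1, -0.2, 4.6]
width: 0.025
```

Emit:
arm_command([
  [2,[0,0,0],0],
  [2,[0,0,0],0],
])

```text
clock: 14.5
position: [0.5787, -0.0423, 0.0508]
ee_rot: [0.54, -0.538, 0.457, -0.459]
contact_force: [0.0, 0.1, 5.8]
width: 0.0253
```

```bash
python3 -c "
from st import *
st()"
```

```text
t 14.5 pos [ 0.5787 -0.0423  0.0508] yaw -1.4077 down [ 0.003 -0.001 -1.   ] F [0.02 0.1  5.85] w 0.0253
```

Emit:
arm_command([
  [2,[0.2,0.03,0.05],0],
  [2,[0.2,0.03,0.05],0],
  [2,[0.2,0.03,0],0],
  [2,[0.2,0.03,0],0],
  [2,[0.2,0.03,0],0],
  [2,[0,0,0],0],
])

```text
clock: 15.1
position: [0.5811, -0.0412, 0.0507]
ee_rot: [-0.536, 0.543, -0.46, 0.454]
contact_force: [-13.6, -4.0, 12.7]
width: 0.0248
```

Emit:
arm_command([
  [2,[0,0,0.1],0],
  [2,[0,0,0.1],0],
  [2,[0,0,0],0],
  [2,[0,0,0],0],
])

```text
clock: 15.5
position: [0.582, -0.0408, 0.0509]
ee_rot: [-0.537, 0.542, -0.46, 0.454]
contact_force: [-7.8, -2.9, -0.3]
width: 0.0252
```

```bash
python3 look.py 10; python3 b2.py scene9 scene10
```

```text
t 15.5 pos [ 0.582  -0.0408  0.0509] yaw -1.407 down [-0.011 -0.    -1.   ] F [-7.84 -2.86 -0.28] w 0.0252
t 15.65 pos [ 0.582  -0.0408  0.0509] yaw -1.4069 down [-0.011 -0.    -1.   ] F [-8.01 -2.47 -0.96] w 0.0252
scene9
-75:127/1 -73:127/2 -72:127/2 -70:126/0 -69:126/1 -67:126/2 -66:127/2 -64:126/0 -63:126/1 -61:126/2 -60:123/3 -58:114/3 -57:100/6 -55:84/11 -54:78/15 -52:84/20 -51:102/36 -49:121/63 -48:142/101 -46:155/132 -45:169/158 -43:175/170 -42:179/175 -40:178/175 -39:178/178 -37:176/176 -36:165/164 -34:139/135 -33:109/98 -31:91/55 -30:91/25 -28:104/9 -27:116/1 -25:124/0 -24:127/0 -22:127/1 -21:124/1 -19:117/11 -18:109/26 -16:99/38 -15:90/47 -13:83/50
scene10
-75:129/1 -73:129/1 -72:129/1 -70:129/0 -69:129/1 -67:129/1 -66:129/1 -64:129/0 -63:128/0 -61:127/1 -60:125/1 -58:117/1 -57:102/5 -55:87/12 -54:82/22 -52:92/40 -51:116/76 -49:139/110 -48:158/142 -46:165/156 -45:170/163 -43:172/165 -42:175/170 -40:173/169 -39:169/167 -37:157/151 -36:135/123 -34:105/86 -33:78/51 -31:76/27 -30:87/12 -28:105/3 -27:119/0 -25:127/0 -24:129/0 -22:129/1 -21:128/0 -19:124/6 -18:118/18 -16:108/30 -15:97/41 -13:88/47
```

Emit:
arm_command([
  [2,[0.1,0.01,0],0],
  [2,[0.1,0.01,0],0],
  [2,[0.1,0.01,0],0],
  [2,[0,0,0],0],
  [2,[0,0,0],0],
])

```text
clock: 16.15
position: [0.5847, -0.04, 0.0509]
ee_rot: [-0.537, 0.542, -0.461, 0.454]
contact_force: [-9.4, -1.1, 1.2]
width: 0.0253
```

Emit:
arm_command([
  [4,[0,0,0],0],
  [4,[0,0,0],0],
  [4,[0,0,0],0],
  [4,[0,0,0],0],
])

```text
clock: 16.55
position: [0.5911, -0.0403, 0.0526]
ee_rot: [0.539, -0.539, 0.457, -0.458]
contact_force: [0.2, -0.6, -0.2]
width: 0.0402
```

```bash
python3 look.py 11; python3 b2.py scene11
```

```text
t 16.55 pos [ 0.5911 -0.0403  0.0526] yaw -1.4075 down [ 0.001 -0.    -1.   ] F [ 0.22 -0.65 -0.19] w 0.0402
t 16.7 pos [ 0.5908 -0.0402  0.0525] yaw -1.4074 down [ 0.001 -0.    -1.   ] F [ 0.36  0.14 -1.33] w 0.0399
scene11
-75:128/2 -73:127/3 -72:127/2 -70:128/0 -69:129/1 -67:129/1 -66:129/1 -64:129/0 -63:129/1 -61:128/1 -60:122/0 -58:112/1 -57:95/6 -55:82/18 -54:82/37 -52:97/64 -51:125/102 -49:149/132 -48:168/156 -46:173/164 -45:172/165 -43:171/164 -42:172/167 -40:169/164 -39:163/157 -37:148/135 -36:120/100 -34:86/63 -33:63/33 -31:68/16 -30:86/8 -28:106/3 -27:120/0 -25:126/1 -24:129/2 -22:129/1 -21:129/0 -19:125/6 -18:118/17 -16:108/31 -15:98/42 -13:89/48
```

Emit:
arm_command([
  [6,[0,0,0],0],
  [6,[0,0,1],0],
  [6,[0,0,3],0],
  [6,[0,0,3],0],
  [6,[0,0,3],0],
  [6,[-3,0,3],0],
  [6,[-4,0,1],0],
  [6,[-4,0,0],0],
  [6,[-4,0,0],0],
  [6,[-2,0,0],0],
  [6,[0,0,0],0],
  [6,[0,0,0],0],
])

```text
clock: 17.9
position: [0.4214, -0.0404, 0.1933]
ee_rot: [0.54, -0.539, 0.457, -0.459]
contact_force: [0.4, 0.1, 0.1]
width: 0.0601
```

```bash
python3 look.py 12; python3 b2.py scene12 top12
python3 - <<'E'
from h import *
d=dict(np.load("top12.npz"));cv2.imwrite("pics/top12.png",d["pixels"][:,:,::-1])
E
```

```text
t 17.9 pos [ 0.4214 -0.0404  0.1933] yaw -1.4078 down [ 0.003 -0.001 -1.   ] F [0.36 0.08 0.1 ] w 0.0601
t 18.05 pos [ 0.4221 -0.0405  0.1927] yaw -1.4073 down [ 0.001 -0.    -1.   ] F [-0.36  0.01 -0.22] w 0.0599
scene12
-75:126/3 -73:126/3 -72:126/2 -70:126/0 -69:126/1 -67:127/2 -66:127/2 -64:127/1 -63:126/1 -61:124/2 -60:120/2 -58:110/3 -57:94/9 -55:82/20 -54:81/37 -52:95/64 -51:123/102 -49:146/130 -48:165/153 -46:170/160 -45:169/161 -43:167/161 -42:169/164 -40:166/161 -39:160/154 -37:145/132 -36:119/99 -34:86/62 -33:63/32 -31:67/16 -30:84/8 -28:103/3 -27:118/0 -25:125/1 -24:127/2 -22:127/1 -21:126/0 -19:122/6 -18:116/18 -16:106/30 -15:95/41 -13:87/47
top12
-75:154/57 -73:154/56 -72:154/56 -70:154/56 -69:154/56 -67:154/56 -66:153/55 -64:153/55 -63:154/55 -61:154/56 -60:154/57 -58:152/56 -57:148/55 -55:128/50 -54:111/48 -52:106/53 -51:112/64 -49:124/85 -48:137/116 -46:149/143 -45:153/153 -43:155/157 -42:156/155 -40:158/155 -39:157/153 -37:156/147 -36:154/133 -34:146/110 -33:134/83 -31:117/64 -30:111/54 -28:127/54 -27:141/55 -25:148/55 -24:151/53 -22:151/52 -21:151/54 -19:151/56 -18:152/55 -16:152/53 -15:151/53 -13:151/52
```

View pics/look12.png

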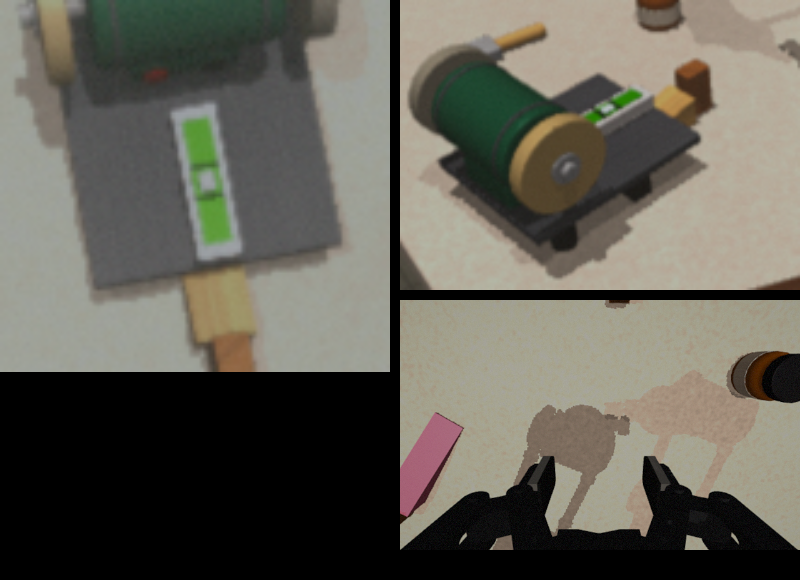

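View pics/top12.png

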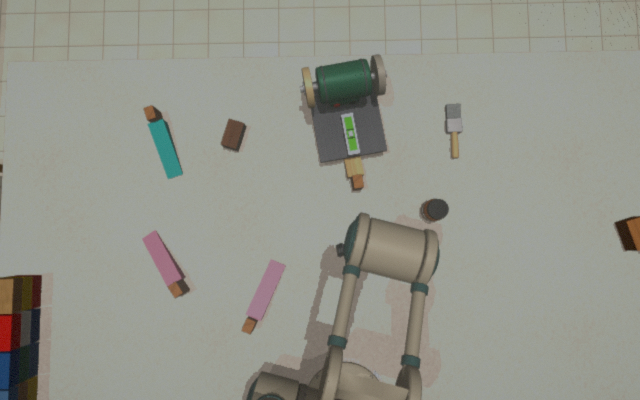

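The two views disagree by about 1 mm on the bubble (+0.0 scene, about +0.8 top). I'll look closely with the wrist camera from above, at a safe height.

Emit:
arm_command([
  [6,[2,0,1],0],
  [6,[4,0,1],0],
  [6,[4,0,1],0],
  [6,[4,0,0],0],
  [6,[4,0,0],0],
  [6,[1,0,0],0],
  [6,[0,0,0],0],
  [6,[0,0,0],0],
  [6,[0,0,0],0],
])

```text
clock: 18.95
position: [0.6092, -0.0401, 0.2222]
ee_rot: [-0.539, 0.539, -0.458, 0.457]
contact_force: [-0.2, -0.0, 1.1]
width: 0.0601
```

```bash
python3 - <<'E'
from st import *;from h import *
st();d=manip.get_image("wrist");np.savez("w13.npz",**d);cv2.imwrite("pics/w13.png",d["pixels"][:,:,::-1])
E
python3 b2.py w13
```

```text
t 18.95 pos [ 0.6092 -0.0401  0.2222] yaw -1.4075 down [-0.002  0.    -1.   ] F [-0.18 -0.03  1.13] w 0.0601
w13
-75:180/0 -73:178/0 -72:177/0 -70:179/0 -69:178/0 -67:180/0 -66:181/0 -64:179/0 -63:181/0 -61:179/0 -60:180/0 -58:179/0 -57:172/0 -55:82/13 -54:58/32 -52:172/1 -51:147/83 -49:185/187 -48:183/185 -46:185/187 -45:184/186 -43:185/186 -42:184/186 -40:185/186 -39:184/186 -37:181/180 -36:177/29 -34:172/0 -33:48/22 -31:60/36 -30:182/0 -28:179/0 -27:177/0 -25:180/0 -24:180/0 -22:178/0 -21:179/0 -19:179/0 -18:178/0 -16:176/0 -15:177/0 -13:176/0
```

View pics/w13.png

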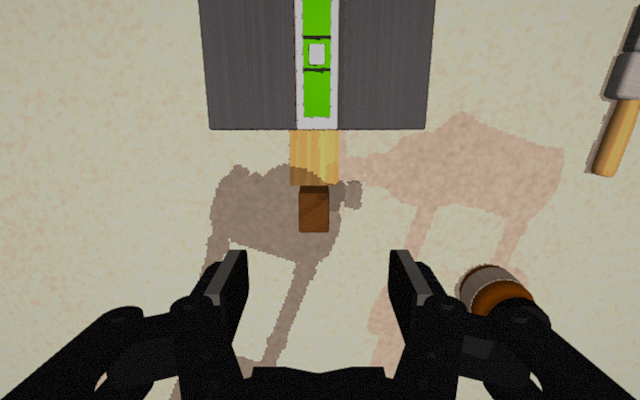

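Run:
```python
from bub import *
d=dict(np.load("w13.npz"))
im=np.mean([prof(d,0,k)[1] for k in(-.002,0,.002)],0);xs=prof(d,0)[0]
w=(im[:,2]>95)&(abs(xs+.045)<.03);l=(im[:,1]<125)&(abs(xs+.045)<.03)
print("bubble",xs[w].min(),xs[w].max(),xs[w].mean());L=xs[l];a,b=L[L<-.045].mean(),L[L>-.045].mean();print("lines",a,b,(a+b)/2,"offset",xs[w].mean()-(a+b)/2)
P=cloud(d)
p=cv2.resize(d["pixels"][0:250,190:450],None,fx=2.3,fy=2.3);cv2.imwrite("pics/z13.png",p[:,:,::-1])
# wedge: block top height & flatness
m=np.zeros((400,640),bool);m[187:200,304:324]=1;print("block top z",np.median(P[m&(d['range_z']>0)][:,2]))
m=np.zeros((400,640),bool);m[135:165,295:335]=1;m&=d['range_z']>0;q=P[m];A=np.c_[q[:,:2],np.ones(len(q))];co=np.linalg.lstsq(A,q[:,2],rcond=None)[0];print("ramp slope",co[0]*c+co[1]*s,"side",-co[0]*s+co[1]*c)
```

```text
bubble -0.05149999999999996 -0.03749999999999995 -0.044499999999999956
lines -0.055249999999999966 -0.033249999999999946 -0.044249999999999956 offset -0.0002500000000000002
block top z 0.061496993446623724
ramp slope -0.21939864947531856 side 0.0015113937940386263
```

Offset is −0.25 mm, the wedge lies flat (ramp slope 0.219, side tilt 0.002) and the robot touches nothing.

```bash
python3 -c "
from rig import manip
print(manip.sign_off())"
```

```text
the job is handed in; nothing more can be done
None
```

The grinder is level, with the wooden wedge lying flat under the low foot, and the job is handed in at about 19 s.

- **What I did:** I took the yellow wooden wedge by its grip block and laid it flat with its nose in front of the low foot. I slid it in by small steps, let go and looked, regripped for one last nudge of about 6 mm, then let go and retreated.
- **Bubble:** the last close wrist view put it 0.25 mm from midway between the lines.
- **Wedge:** it lies flat. The ramp slope measured 0.219 (0.22 nominal), the side tilt 0.002, and the block top is 61.5 mm up.
- **Other things:** they were where they started in the last top view, by eye.
- **Disagreement:** the coarse top view had read the bubble at +0.3 to +1.1 mm and the scene view at 0, so I relied on the sharper wrist view.
- **Push force:** horizontal force reached about 17 N once, above the expected 4 to 12 N. The closing fingers were pressing the wedge down with about 20 N; after I raised the tool, the pushing took 7 to 9 N. The same happened more mildly at the last nudge (about 14 N, with 13 N down).

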